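# Load the watch leak tester and set its air valve

### The arm

A 6-joint arm with a two-finger parallel gripper is mounted at the origin on the work surface. World frame = base frame: x ahead of the robot, y to its left, z up, the work surface at z = 0. Lengths are in m, angles in rad, forces in N, time in s.
With the tool pointing down it reaches from about 0.35 to 0.975 m from the base axis. Payload 4.9 kg.
Tool frame: the origin (TCP) lies at the very end of the fingers, on their centre line; the grasp point (between the pads) lies 19 mm behind it; z points along the fingers, y is the line along which they close (so a half turn about z gives the same grasp; the last joint's range is limited). The gripper opens to 85 mm and grips with 20 to 120 N. Pads are 22 mm wide; open, the fingers measure 114 mm over their backs; the gripper's body (76 mm by 85 mm) begins 54 mm behind the grasp point. The pads swing forward as they close: fully open they stand 13 mm farther back than shut.
Start: joints at [1.024, 0.053, 1.613, -0, 1.476, -0.119], TCP at [0.259, 0.569, 0.2] pointing down, gripper open.
Joint ranges: [-3.01, 3.01], [-1.01, 2.22], [0.06, 2.58], [-1.02, 4.17], [0.09, 2.62], [-3.14, 3.14]. Speed limits (rad/s): [2.57, 2.57, 3.14, 3.14, 3.14, 3.14].

### API

Orientations are given as a unit quaternion [w, x, y, z].
In Python, from plant import monitor, vision, manip gives the robot as it stands. The module is installed in compiled form; this text tells all that it offers.
- The arm moves only by the tool arm_command, never from a script. Its argument "rows" is a list of rows, each a list of 3 entries, a list of its own where there are three numbers: the finger opening in mm, from 0 to 85.4, then the shift along the world's x, y, z in units of 30 cm (1.0 is 30 cm), then the turn, a rotation vector about the world's x, y, z in units of pi/2 rad (1.0 is pi/2 rad). In form: [[claw, [x, y, z], [wx, wy, wz]], ...]. A call has 1 to 12 rows; each row is the pose to reach, as a shift and turn from the pose commanded when the call began; what a row does not reach only later rows make up. A row lasts 1/12 s, in which the tool goes at most 41.7 mm and 7.16 degrees, less where a joint would pass 70% of its speed; a pose out of reach is approached as far as the arm can. A call with a number of a shift or a turn outside -1 to 1 is refused whole. A call with a gripper value outside its range is refused whole. The fingers move at their own pace and stop on an object; the grip force is fixed at half the most. Time passes only in rows, so rows that repeat a pose let the fingers close. It gives the time, the measured TCP pose, the force, the opening and the grip force at its end, in the units of the state.
- monitor.state(): the state, without advancing time (a new reading comes with each control period).
- vision.grab_frame(name): name is "scene" or "top" or "wrist"; returns a dict with "color" (384x512x3 uint8, red, green, blue), "z_map" (384x512 float32, m along the optical axis (not along the pixel's ray), 0 where there is no reading), "mtx" (3x3 intrinsics, pixels), "k1" (the pictures are not rectified: a ray, as slopes to the right and down, at radius r is drawn at 1 + k1 r^2 times it, then the intrinsics apply), "R" (3x3) and "t" (3): a world point X has camera coordinates R X + t. Camera axes: x right, y down, z forward; pixel columns grow to the right and rows downward; lengths in m; the calibration is good to about 2 mm. A picture is of the moment at which its call begins.
- manip.job_done(): hands the job in; it is judged then, once.
The state is a dict: "time": time; "joint_pos": joint angles; "joint_vel": joint speeds; "joint_efforts": joint torques, N m; "tool_pos": TCP position; "tool_rot": TCP orientation; "contact_force": force on the tool from outside, world axes, zero at the start; "ft_torque": the same for the moment, N m; "gripper_width": opening from 0.0 (shut) to 1.0 (fully open); "grasp_force": force on a finger pad.
Only numpy, scipy, OpenCV 4.12 (cv2) and the standard library are available. Lean on these libraries where they do the work, as an engineer would, in place of code of your own. Each camera call takes 0.05 s, during which the arm holds its last target. There are 200 camera calls.

### The job

Take the blue watch carrier out of the wooden stand and slide it into the slanted slot of the leak tester, pushing past the slot's spring brake until it sits fully home on the slot's floor. Only then turn the red air valve to half open, so that its white pointer end points at the white mark, and let go. Leave the yellow carrier, the tin and the screwdriver pot where they are.

Things in the scene. Friction and masses are not known exactly. Their poses are not given: they have to be found in the camera images.
- carrier: Carrier to load: blue rigid plate, 10 mm thick (its x), 60 mm wide (y), 100 mm tall (z), about 0.12 kg, a round white watch dial flush in both faces (either may face either way). Origin at the centre of its lower edge, z up along the plate. The lowest 4 mm are stepped in to 6 x 56 mm. It stands in one of the stand's grooves, the top 75 mm free.
- stand: Fixed dark wooden stand, 60 mm (x) by 190 mm (y), 37 mm high, with two grooves in line along its y, centred at y = +50 and -50 mm, each 12.5 mm (x) by 71 to 78 mm (y), floor 12 mm above the bench. Origin at the centre of its underside.
- nest: Slot in the tester, dark steel block, orange-edged mouth. Origin: centre of its floor. z points out along the way in, 25 deg off vertical, leaning to the tester's -x; x across the gap (11.5 mm), y along the width (62.5 mm). Mouth at z = 50 mm; outside 39.5 x 90.5 mm. A spring brake at z = 26 mm holds the plate where it stops: push (10 N) until the floor is felt. Home: carrier's frame = this one.
- tester: Fixed leak tester: grey base 200 (x) by 250 (y) by 20 mm; white housing 75 mm high at x = 42 to 107 mm. Origin under it, base x = -90 to 110, y = -125 to 125 mm; z up. Slot floor at (10, 55, 35) mm; valve axis at x = 0, y = -68 mm on a dark pedestal 66 mm square, top at 65 mm.
- valve (a joint): Air valve angle in rad about a vertical axis: 0 closed (pointer at the red mark, towards the tester's -y), growing counterclockwise seen from above, 0.785 half open (white mark, midway between the tester's -y and +x), 1.571 fully open (green mark, +x). Stiff enough to stay where it is left.
- valve_grip (a point): Centre of the valve's red bar handle, on the valve axis. The bar is 56 mm long, 12 mm wide and 22 mm high (11 mm above and below this point); its length lies along the point's y, the white pointer end at the point's -y; it turns with the handle.
- spare: Yellow carrier without a watch, the same size, in the other groove: leave it. Origin at the centre of its lower edge.
- tin: Small closed blue tin with a yellow cap, 56 mm across, 32 mm high: leave it. Origin at the centre of its underside.
- drivers: Black pot 54 mm across with small screwdrivers, 92 mm high in all: leave it. Origin at the centre of its underside.
There are look-alikes about, which are no part of the job. Of the things that look like the carrier, the smaller one is meant.

How it is judged:
On the way, in this order (a step that is already met when the one before it is completed fails the run):
1. the blue carrier sits fully home in the tester's slot (x of carrier in the frame of nest between -0.0035 and 0.0035 m and y of carrier in the frame of nest between -0.004 and 0.004 m and z of carrier in the frame of nest between -0.003 and 0.003 m and angle between the z axis of carrier and the z axis of nest, either way round below 0.08 rad), for 0.2 s.
2. with the carrier home, the valve stands at half open (all of step 1 and value of joint valve between 0.665 and 0.905 rad), for 0.2 s.
At the end, for the whole second after the job is handed in: The blue carrier rests released and fully home in the slot (its lower edge within 3 mm of the slot's floor, within 4 mm of its centre, in line with it within 0.08 rad), and the valve stands at half open, 0.785 rad, within 0.12 rad (all of step 2 and linear speed of carrier below 0.01 m/s); the robot touches nothing.
It fails at once if the air valve is opened (beyond 0.4 rad) while the carrier is not home in the slot (value of joint valve above 0.4 rad and (z of carrier in the frame of nest above 0.006 m or distance between carrier and nest above 0.012 m)).
It fails at once if the yellow carrier moved by more than 3 cm (distance of spare from where it was at the start of the episode above 0.03 m).
It fails at once if the tin moved by more than 3 cm (distance of tin from where it was at the start of the episode above 0.03 m).
It fails at once if the screwdriver pot moved by more than 3 cm (distance of drivers from where it was at the start of the episode above 0.03 m).
It also fails if it takes over 67 s, if anything falls off the work surface, if the arm or the gripper's body presses on something with over 40 N, if the wrist force passes 120 N, or if a joint passes its speed limit or range.

## Working session

There is one attempt and no reset: what is moved stays moved. The work goes in short steps, Python scripts to look and compute and a tool call to move; the robot and the scene stay as the last step left them, time stands still between calls to the robot, and variables do not carry over. Pictures are saved under pics/ and viewed, at most 10 in all, crops included, and the job is handed in when it is done.

Besides the shell and the picture viewer there is one more tool, called after "Emit:" as name(argument=value, ...), one argument or row to a line, values as JSON. arm_command: Moves the arm, as the interface text tells. Shifts and turns lie within -1 to 1; 1 stands for 30 cm of shift or pi/2 rad of turn. Its arguments: {"type":"object","properties":{"rows":{"type":"array"}},"required":["rows"]}

```bash
mkdir -p pics; cat > h.py <<'E'
import numpy as np, cv2
from plant import monitor, vision, manip
def grab(n):
    f=vision.grab_frame(n); np.savez('%s.npz'%n,**f); return f
def load(n): return dict(np.load('%s.npz'%n))
def world(f):
    h,w=f['z_map'].shape; u,v=np.meshgrid(np.arange(w),np.arange(h))
    K=f['mtx']; p=cv2.undistortPoints(np.stack([u,v],-1).reshape(-1,1,2).astype(float),K,np.array([float(f['k1']),0,0,0,0])).reshape(h,w,2)
    z=f['z_map'][...,None]; c=np.concatenate([p*z,z],-1)
    return (c-f['t'])@f['R']
def save(f,name,crop=None,s=1):
    im=f['color'][...,::-1]
    if crop: im=im[crop[1]:crop[3],crop[0]:crop[2]]
    cv2.imwrite('pics/'+name,cv2.resize(im,None,fx=s,fy=s,interpolation=cv2.INTER_CUBIC))
E
python3 - <<'E'
from h import *
a=grab('scene');b=grab('top');save(a,'scene.png',s=1.5);save(b,'top.png',s=1.5)
print(a['t'],b['t'],a['k1'],-a['R'].T@a['t'],-b['R'].T@b['t']);print(monitor.state())
E
```

```text
[-0.46641849 -0.26013351  1.47070319] [0.11851381 0.62048385 0.93594409] 0.03900236997611354 [ 1.22731302 -0.4821021   0.84229677] [0.42714298 0.0671735  1.04310769]
{'time': 0.1, 'joint_pos': array([ 1.02405139e+00,  5.33220739e-02,  1.61415793e+00,  8.36874160e-06,
        1.47603025e+00, -1.19002819e-01]), 'joint_vel': array([-0.00034046, -0.0026952 , -0.00214735, -0.00071196,  0.00153793,
        0.0021891 ]), 'joint_efforts': array([ 1.59224196e-04, -3.94909143e+01, -3.71359956e+01, -9.79668954e-06,
        3.97572221e-03,  6.63534848e-06]), 'tool_pos': array([0.25892908, 0.56814767, 0.19906593]), 'tool_rot': array([-3.17234987e-04,  2.12244638e-01,  9.77216094e-01, -9.04809029e-04]), 'contact_force': array([-0.61885769,  0.27790765, -0.19656174]), 'ft_torque': array([ 0.0491248 ,  0.02966477, -0.00176332]), 'grasp_force': 0.0, 'gripper_width': 1.001007000030083}
```

View pics/scene.png

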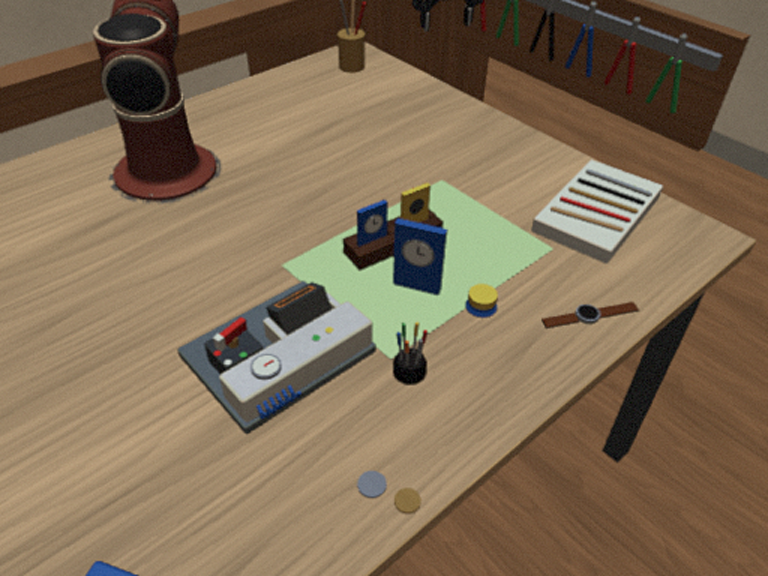

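View pics/top.png

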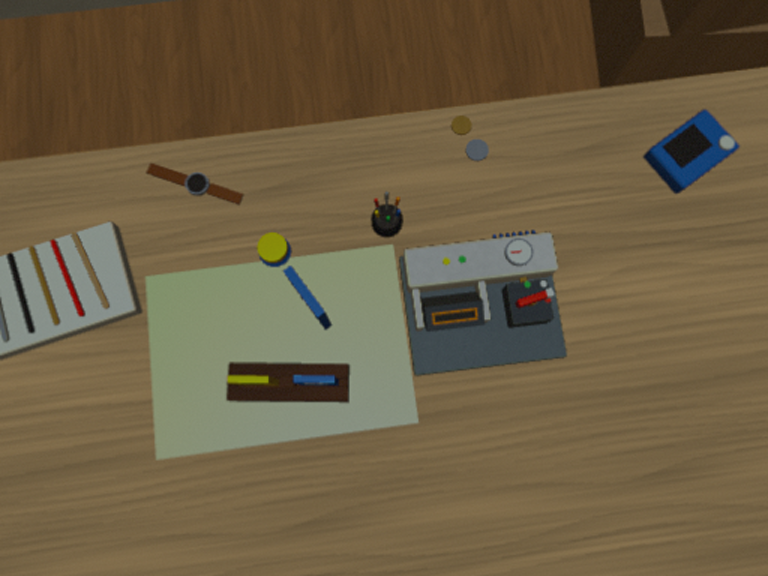

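The small blue carrier is in the stand, at about (314,380) in the top view. The freestanding larger plate at (305,295) is the decoy. The slot is at (455,316) and the valve at (530,300). Next I'll measure all of them.

```bash
python3 - <<'E'
from h import *
f=load('top'); W=world(f); C=f['color'].astype(int); r,g,b=C[...,0],C[...,1],C[...,2]
V,U=np.mgrid[:384,:512]
def rep(n,m):
    p=W[m]; rect=cv2.minAreaRect((p[:,:2]*1000).astype(np.float32))
    print(n,m.sum(),'mean',p.mean(0).round(4),'z',p[:,2].min().round(3),p[:,2].max().round(3),'rect mm',np.round(rect[0],1),np.round(rect[1],1),round(rect[2],1))
box=lambda a,c,d,e:(U>a/1.5)&(U<d/1.5)&(V>c/1.5)&(V<e/1.5)
Z=W[...,2]
st=box(215,350,360,415)
rep('carrier',st&(b>r+40)&(Z>.09)); rep('spare',st&(r>b+60)&(g>100)&(Z>.09))
rep('standtop',st&(Z>.028)&(Z<.045))
te=box(395,220,575,380)
rep('housing',te&(Z>.066)&(Z<.084)&(V<290/1.5)&(r>110)&(abs(r-b)<50))
rep('base',te&(Z>.012)&(Z<.028))
rep('orange',te&(r>b+60)&(r>140)&(g>60)&box(425,300,485,330))
rep('red',box(500,280,560,315)&(r>g+80)&(Z>.05))
rep('pedestal',box(495,275,560,330)&(Z>.058)&(Z<.07))
rep('tin',box(250,225,295,275)&(Z>.02)); rep('pot',box(360,185,410,245)&(Z>.03)); rep('bigblue',box(275,255,340,335)&(b>r+40)&(Z>.05))
save(f,'topc1.png',(262,145,382,255),6)
E
```

```text
carrier 139 mean [0.4944 0.1566 0.1117] z 0.09 0.116 rect mm [494.2 156.7] [58.2 10. ] 82.4
spare 117 mean [0.5065 0.252  0.1207] z 0.108 1.043 rect mm [476.3 171.5] [229.9  18.7] 69.4
standtop 1674 mean [0.4996 0.2037 0.0373] z 0.028 0.045 rect mm [500.9 206. ] [190.3  59.8] 81.3
housing 2384 mean [ 0.6466 -0.1179  0.0757] z 0.066 0.084 rect mm [ 637.3 -121.2] [237.8  85.2] 88.7
base 3517 mean [ 0.5336 -0.1126  0.0205] z 0.012 0.028 rect mm [ 611.4 -120.8] [249.8 257.6] 89.0<stdin>:6: RuntimeWarning: Mean of empty slice.
  ret = um.true_divide(
Traceback (most recent call last):
ValueError: zero-size array to reduction operation minimum which has no identity
```

```bash
python3 - <<'E'
from h import *
f=load('top'); W=world(f); C=f['color'].astype(int); r,g,b=C[...,0],C[...,1],C[...,2]
V,U=np.mgrid[:384,:512]
def rep(n,m):
    p=W[m]
    if len(p)<3: print(n,len(p)); return
    rect=cv2.minAreaRect((p[:,:2]*1000).astype(np.float32))
    print(n,m.sum(),'mean',p.mean(0).round(4),'z',p[:,2].min().round(3),p[:,2].max().round(3),'rect mm',np.round(rect[0],1),np.round(rect[1],1),round(rect[2],1))
box=lambda a,c,d,e:(U>a/1.5)&(U<d/1.5)&(V>c/1.5)&(V<e/1.5)
Z=W[...,2]; te=box(395,220,575,380)
p=W[te&(Z>.068)&(Z<.082)&(W[...,0]>.615)]
for y0 in np.arange(-.23,.01,.02):
    q=p[abs(p[:,1]-y0)<.01]; print(round(y0,2),q[:,0].min().round(4) if len(q) else '',q[:,0].max().round(4) if len(q) else '')
p=W[te&(Z>.012)&(Z<.028)]
for x0 in np.arange(.5,.6,.02):
    q=p[abs(p[:,0]-x0)<.01]; print('base y',round(x0,2),q[:,1].min().round(4),q[:,1].max().round(4))
for y0 in np.arange(-.23,.01,.02):
    q=p[abs(p[:,1]-y0)<.01]; print('base x',round(y0,2),q[:,0].min().round(4))
rep('orange',(r>b+40)&(r>g+20)&(Z>.05)&box(425,300,485,330))
rep('red',box(500,280,560,315)&(r>g+50)&(Z>.075))
rep('pedestal',box(495,275,560,330)&(Z>.058)&(Z<.07))
rep('tin',box(250,225,295,275)&(Z>.02)); rep('pot',box(360,185,410,245)&(Z>.03)&(Z<.5)); rep('bigblue',box(275,255,340,335)&(b>r+40)&(Z>.05))
save(f,'topc1.png',(262,145,382,255),6)
save(f,'topc2.png',(145,235,240,275),8)
E
```

```text
-0.23 0.6151 0.6776
-0.21 0.6152 0.6778
-0.19 0.6152 0.6788
-0.17 0.6153 0.679
-0.15 0.6154 0.6789
-0.13 0.6155 0.6794
-0.11 0.6154 0.6798
-0.09 0.6155 0.6794
-0.07 0.6155 0.681
-0.05 0.6166 0.681
-0.03 0.6163 0.6813
-0.01 0.6167 0.6819
base y 0.5 -0.2432 0.0055
base y 0.52 -0.2432 0.0052
base y 0.54 -0.2437 0.0049
base y 0.56 -0.2442 0.005
base y 0.58 -0.245 0.0047
base x -0.23 0.4818
base x -0.21 0.4821
base x -0.19 0.4822
base x -0.17 0.4824
base x -0.15 0.4828
base x -0.13 0.4829
base x -0.11 0.4832
base x -0.09 0.4834
base x -0.07 0.4838
base x -0.05 0.4841
base x -0.03 0.4842
base x -0.01 0.4844
orange 128 mean [ 0.5621 -0.0644  0.0804] z 0.054 0.088 rect mm [562.2 -65.2] [70.7 18.1] 88.9
red 110 mean [ 0.5701 -0.1831  0.1   ] z 0.081 0.104 rect mm [ 570.8 -183.2] [11.8 47.4] 11.8
pedestal 649 mean [ 0.5714 -0.1846  0.0654] z 0.058 0.07 rect mm [ 577.8 -181.6] [79.1 77.7] 89.6
tin 370 mean [0.7111 0.2026 0.058 ] z 0.02 1.043 rect mm [582.8 154. ] [353.1  48.5] 21.3
pot 318 mean [0.748  0.0144 0.0496] z 0.03 0.098 rect mm [748.1  14.6] [45.4 44.8] 40.7
bigblue 250 mean [0.6154 0.153  0.1548] z 0.101 1.043 rect mm [544.1 116.9] [253.6  16. ] 26.6
```

View pics/topc1.png

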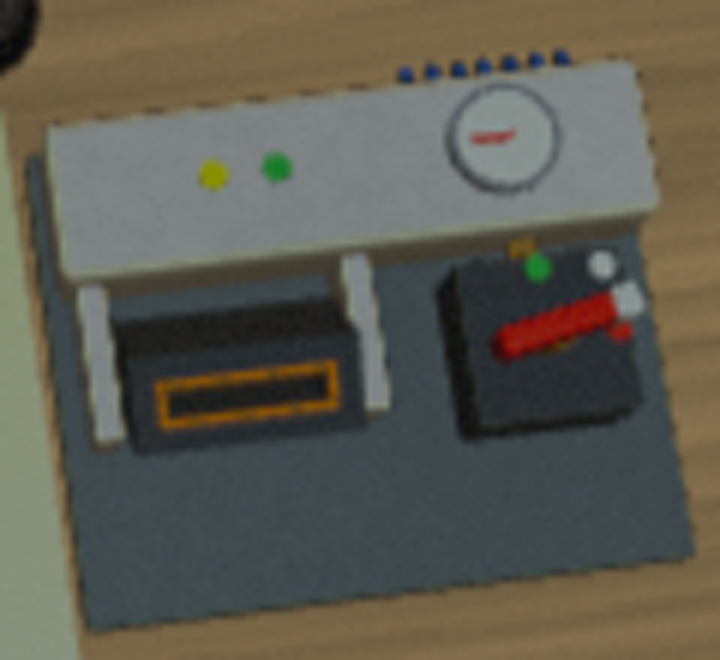

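View pics/topc2.png

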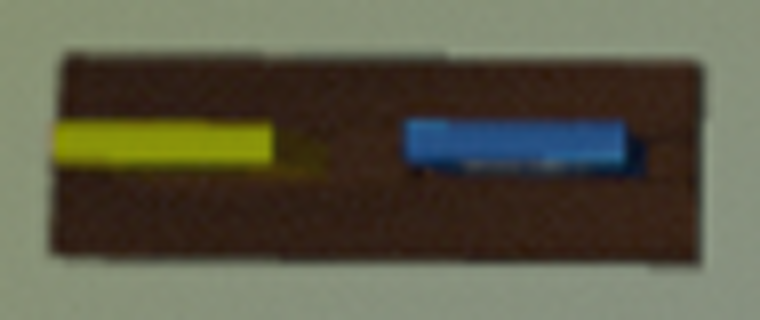

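Tester: origin about (0.5727, -0.1198), yaw about -0.015. This predicts the slot mouth at (0.562, -0.065, 0.080), which matches the measured orange rim. The crops also show the valve pointer at (625,298), between the red and white marks, so it is already about 0.2 rad open. Carrier: (0.494, 0.157), top at 0.112 as expected. Next I'll check clearance to the big plate and work out the first move.

```bash
cat >> h.py <<'E'
from scipy.spatial.transform import Rotation as Ro
def tool(yaw,tilt=0,nyaw=None):
    "tool y at yaw(deg) in xy, z down; then tilt about the tool's x so that z leans"
    y=np.radians(yaw); Y=np.array([np.cos(y),np.sin(y),0]);Z=np.array([0,0,-1.]);
    R=np.column_stack([np.cross(Y,Z),Y,Z]); 
    # tilt: z leans towards +Y
    return R@Ro.from_euler('x',-tilt,degrees=True).as_matrix()
def cur():
    s=monitor.state(); q=s['tool_rot']; return s,np.array(s['tool_pos']),Ro.from_quat([q[1],q[2],q[3],q[0]])
def delta(p,R):
    s,p0,R0=cur(); w=(Ro.from_matrix(R)*R0.inv()).as_rotvec()
    print('shift',((np.array(p)-p0)/.3).round(4),'turn',(w/(np.pi/2)).round(4),'rows>=',max(np.linalg.norm(p-p0)/.0417,np.degrees(np.linalg.norm(w))/7.16).round(1))
E
python3 - <<'E'
from h import *
f=load('top'); W=world(f); C=f['color'].astype(int); r,b=C[...,0],C[...,2]
V,U=np.mgrid[:384,:512]
m=(U>275/1.5)&(U<345/1.5)&(V>275/1.5)&(V<335/1.5)&(b>r+25)&(W[...,2]>.03)&(W[...,2]<.4)
p=W[m]; t=p[p[:,2]>p[:,2].max()-.03]; print(p.min(0),p.max(0),cv2.minAreaRect((t[:,:2]*1000).astype(np.float32)))
print(tool(0,25)[:,2]); delta([.4942,.1567,.15],tool(-7.9))
E
```

```text
[0.57876054 0.13038647 0.03763883] [0.64704362 0.17813098 0.14832887] ((615.6049194335938, 153.16400146484375), (79.30145263671875, 13.941795349121094), 29.440536499023438)
[ 0.42261826  0.         -0.90630779]
shift [ 0.7842 -1.3715 -0.1636] turn [ 5.000e-04 -1.200e-03 -8.155e-01] rows>= 11.4
```

Emit:
arm_command(
  rows=[
    [34,[0.4,-0.7,0],[0,0,-0.41]],
    [34,[0.4,-0.7,0],[0,0,-0.41]],
    [34,[0.4,-0.7,0],[0,0,-0.41]],
    [34,[0.4,-0.7,0],[0,0,-0.41]],
    [34,[0.4,-0.7,0],[0,0,-0.41]],
    [34,[0.4,-0.7,0],[0,0,-0.41]],
    [34,[0.4,-0.7,0],[0,0,-0.41]],
  ],
)

```text
time: 0.68
tool_pos: [0.3815, 0.3542, 0.1997]
tool_rot: [0.001, 0.513, 0.858, -0.001]
contact_force: [-1.2, -0.5, 0.2]
gripper_width: 0.4
grasp_force: 0.0
```

Emit:
arm_command(
  rows=[
    [34,[0.3842,-0.6715,-0.16],[0,0,-0.4055]],
    [34,[0.3842,-0.6715,-0.16],[0,0,-0.4055]],
    [34,[0.3842,-0.6715,-0.16],[0,0,-0.4055]],
    [34,[0.3842,-0.6715,-0.16],[0,0,-0.4055]],
    [34,[0.3842,-0.6715,-0.16],[0,0,-0.4055]],
    [34,[0.3842,-0.6715,-0.16],[0,0,-0.4055]],
    [34,[0.3842,-0.6715,-0.16],[0,0,-0.4055]],
    [34,[0.3842,-0.6715,-0.16],[0,0,-0.4055]],
    [34,[0.3842,-0.6715,-0.16],[0,0,-0.4055]],
  ],
)

```text
time: 1.43
tool_pos: [0.4942, 0.1577, 0.152]
tool_rot: [-0.0, 0.754, 0.657, -0.0]
contact_force: [-1.0, 0.6, 0.6]
gripper_width: 0.399
grasp_force: 0.0
```

```bash
python3 - <<'E'
from h import *
s,p,R=cur(); print(s['time'],p,R.as_matrix()[:,1],s['gripper_width'])
delta([.4942,.1567,.079],tool(-7.9))
f=grab('wrist'); save(f,'w1.png',s=1.5)
W=world(f);C=f['color'].astype(int); m=(C[...,2]>C[...,0]+40)&(W[...,2]>.1)&(W[...,2]<.12)&(abs(W[...,1]-.157)<.045)&(W[...,0]<.53)
q=W[m]; print(m.sum(),q.mean(0),cv2.minAreaRect((q[:,:2]*1000).astype(np.float32)))
E
```

```text
1.4333 [0.49417925 0.15773471 0.15197975] [ 9.90546200e-01 -1.37177033e-01 -8.28527956e-04] 0.39920118875656224
shift [ 1.000e-04 -3.400e-03 -2.433e-01] turn [-0.0003 -0.0005 -0.0002] rows>= 1.8
851 [0.49493928 0.15971289 0.11184914] ((494.7176513671875, 158.57907104492188), (59.66121292114258, 9.851629257202148), 81.76212310791016)
```

View pics/w1.png

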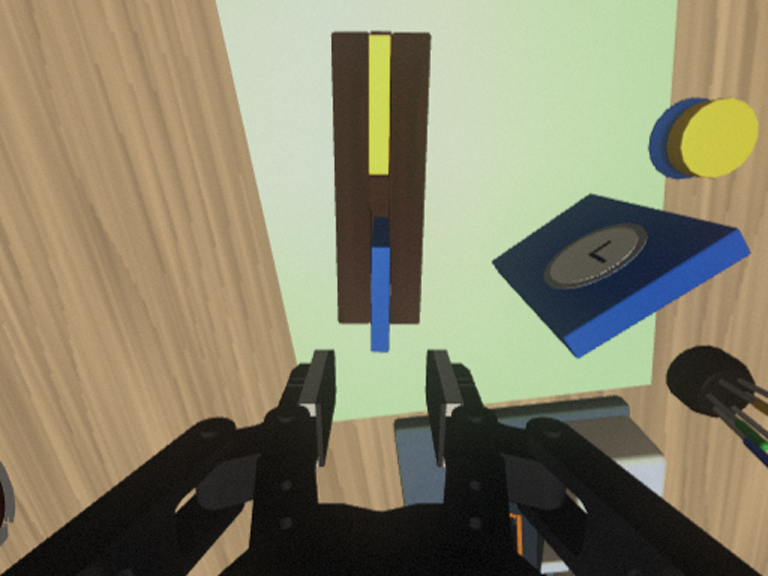

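The wrist view shows the carrier's top edge, (372–390, 245–350), centred between the fingers. The measured centre is (0.4947, 0.158) and the size is 59.7 x 9.9 mm, as it should be. Descending and gripping.

Emit:
arm_command(
  rows=[
    [34,[0.001,0,-0.1],[0,0,0]],
    [34,[0.001,0,-0.2],[0,0,0]],
    [34,[0.001,0,-0.243],[0,0,0]],
    [34,[0.001,0,-0.243],[0,0,0]],
    [0,[0.001,0,-0.243],[0,0,0]],
    [0,[0.001,0,-0.243],[0,0,0]],
    [0,[0.001,0,-0.243],[0,0,0]],
    [0,[0.001,0,-0.243],[0,0,0]],
    [0,[0.001,0,-0.243],[0,0,0]],
    [0,[0.001,0,-0.243],[0,0,0]],
  ],
)

```text
time: 2.32
tool_pos: [0.4961, 0.1574, 0.081]
tool_rot: [0.001, 0.754, 0.657, 0.001]
contact_force: [0.2, -0.0, 3.8]
gripper_width: -0.002
grasp_force: 2.1
```

```bash
python3 - <<'E'
from h import *
s,p,R=cur(); print(s['time'],p,s['gripper_width'],s['grasp_force'],s['contact_force'],R.as_matrix()[:,1])
E
```

```text
2.3167 [0.49611378 0.15743206 0.08098827] -0.0018999215550604366 2.088547823504996 [ 0.1928693  -0.02953349  3.78063539] [ 0.99047356 -0.13767233  0.00290637]
```

The fingers shut fully, so I need to see what happened.

```bash
python3 - <<'E'
from h import *
f=grab('wrist'); a=grab('scene')
im=cv2.resize(f['color'][...,::-1],(400,300)); c=cv2.resize(a['color'][95:215,190:350,::-1],(400,300))
cv2.imwrite('pics/w2.png',np.hstack([cv2.resize(f['color'][150:384,130:380,::-1],(400,375)),cv2.resize(a['color'][95:215,190:350,::-1],(400,375))]))
E
```

```text
(no output)
```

View pics/w2.png

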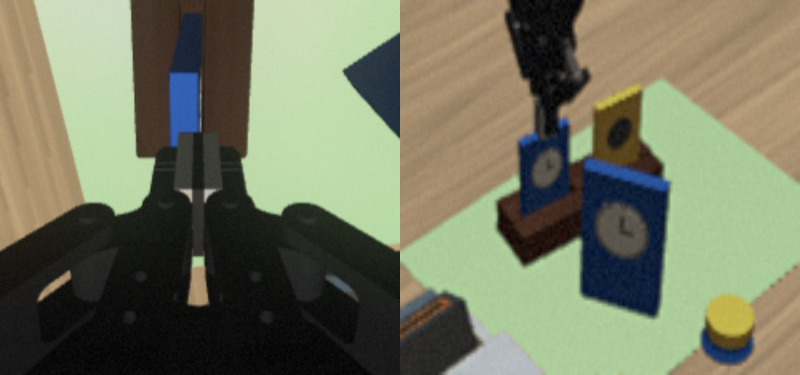

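```bash
python3 - <<'E'
from h import *
for n in ('scene','wrist','top'):
    f=load(n) if n!='top' else grab(n); W=world(f);C=f['color'].astype(int);r,g,b=C[...,0],C[...,1],C[...,2]
    reg=(abs(W[...,0]-.495)<.05)&(abs(W[...,1]-.158)<.05)
    m=reg&(b>r+35)&(W[...,2]>.06)&(W[...,2]<.13)
    q=W[m]; print(n,'blue',len(q),q.min(0).round(3),q.max(0).round(3))
    t=q[q[:,2]>.106]; 
    if len(t)>5: print('  top',t.mean(0).round(4),cv2.minAreaRect((t[:,:2]*1000).astype(np.float32)))
    k=reg&(abs(r-b)<20)&(r<110)&(W[...,2]>.07)&(W[...,2]<.14); q=W[k]
    if len(q): print('  dark',len(q),q.min(0).round(3),q.max(0).round(3)); j=q[:,2].argsort()[:8]; print(q[j].round(3).tolist())
f=load('scene'); save(f,'s2.png',(230,90,330,165),8)
E
```

```text
scene blue 168 [0.485 0.128 0.06 ] [0.512 0.19  0.128]
  top [0.4952 0.1536 0.1112] ((499.7226867675781, 158.52906799316406), (61.058414459228516, 23.561553955078125), 82.37410736083984)
  dark 163 [0.484 0.131 0.07 ] [0.513 0.188 0.14 ]
[[0.503, 0.186, 0.07], [0.498, 0.14, 0.07], [0.499, 0.153, 0.07], [0.497, 0.158, 0.07], [0.495, 0.142, 0.07], [0.499, 0.146, 0.071], [0.501, 0.188, 0.071], [0.503, 0.175, 0.072]]
wrist blue 731 [0.488 0.162 0.11 ] [0.501 0.188 0.121]
  top [0.4942 0.1766 0.1119] ((494.1933898925781, 174.734130859375), (27.49070930480957, 9.491424560546875), 81.06076049804688)
  dark 1254 [0.484 0.16  0.07 ] [0.511 0.189 0.14 ]
[[0.501, 0.179, 0.07], [0.502, 0.187, 0.071], [0.501, 0.18, 0.071], [0.501, 0.181, 0.071], [0.501, 0.182, 0.072], [0.501, 0.183, 0.073], [0.502, 0.187, 0.073], [0.492, 0.188, 0.074]]Traceback (most recent call last):
  File "<stdin>", line 6, in <module>
    return umr_minimum(a, axis, None, out, keepdims, initial, where)
ValueError: zero-size array to reduction operation minimum which has no identity
```

```bash
python3 - <<'E'
from h import *
f=load('scene');w=load('wrist')
a=cv2.resize(f['color'][85:165,230:310,::-1],(400,400),interpolation=cv2.INTER_CUBIC);b=cv2.resize(w['color'][190:310,195:315,::-1],(400,400),interpolation=cv2.INTER_CUBIC)
cv2.imwrite('pics/s2.png',np.hstack([a,b]))
W=world(w); 
for v in range(200,310,6): print(v,[tuple((W[v,u]*1000).round().astype(int)) for u in (244,250,254,258,264)])
E
```

```text
200 [(np.int64(495), np.int64(185), np.int64(111)), (np.int64(499), np.int64(185), np.int64(114)), (np.int64(501), np.int64(183), np.int64(109)), (np.int64(501), np.int64(156), np.int64(36)), (np.int64(505), np.int64(156), np.int64(38))]
206 [(np.int64(495), np.int64(182), np.int64(111)), (np.int64(498), np.int64(181), np.int64(111)), (np.int64(500), np.int64(179), np.int64(107)), (np.int64(500), np.int64(152), np.int64(38)), (np.int64(505), np.int64(151), np.int64(37))]
212 [(np.int64(494), np.int64(179), np.int64(112)), (np.int64(498), np.int64(178), np.int64(113)), (np.int64(499), np.int64(175), np.int64(106)), (np.int64(499), np.int64(146), np.int64(37)), (np.int64(504), np.int64(145), np.int64(37))]
218 [(np.int64(494), np.int64(175), np.int64(111)), (np.int64(497), np.int64(175), np.int64(112)), (np.int64(499), np.int64(171), np.int64(104)), (np.int64(498), np.int64(141), np.int64(37)), (np.int64(503), np.int64(140), np.int64(37))]
224 [(np.int64(493), np.int64(172), np.int64(113)), (np.int64(497), np.int64(171), np.int64(112)), (np.int64(498), np.int64(166), np.int64(101)), (n
[... 2747 characters left out ...]
, np.int64(169), np.int64(169)), (np.int64(495), np.int64(154), np.int64(150)), (np.int64(496), np.int64(153), np.int64(149)), (np.int64(499), np.int64(160), np.int64(158)), (np.int64(502), np.int64(168), np.int64(169))]
302 [(np.int64(495), np.int64(169), np.int64(172)), (np.int64(494), np.int64(151), np.int64(150)), (np.int64(496), np.int64(150), np.int64(150)), (np.int64(498), np.int64(157), np.int64(158)), (np.int64(502), np.int64(169), np.int64(173))]
308 [(np.int64(494), np.int64(167), np.int64(172)), (np.int64(494), np.int64(147), np.int64(150)), (np.int64(495), np.int64(147), np.int64(149)), (np.int64(498), np.int64(153), np.int64(157)), (np.int64(502), np.int64(169), np.int64(176))]
```

View pics/s2.png

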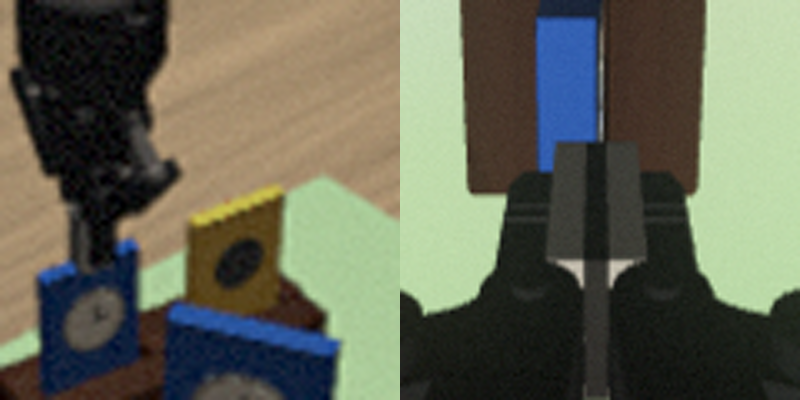

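The fingertips look as if they end at about z = 0.115, on top of the plate, although the reported TCP is at z = 0.081. I'll lift, and measure the tip offset in the air.

Emit:
arm_command(
  rows=[
    [0,[0,0,0.12],[0,0,0]],
    [0,[0,0,0.24],[0,0,0]],
    [0,[0,0,0.24],[0,0,0]],
    [0,[0,0,0.24],[0,0,0]],
    [0,[0,0,0.24],[0,0,0]],
  ],
)

```text
time: 2.88
tool_pos: [0.4945, 0.1571, 0.1509]
tool_rot: [-0.0, 0.754, 0.657, -0.0]
contact_force: [0.6, -0.2, 0.7]
gripper_width: -0.002
grasp_force: 0.0
```

```bash
python3 - <<'E'
from h import *
s,p,R=cur(); print(p,s['gripper_width'],s['contact_force'])
f=grab('wrist');a=grab('scene')
for n,F in(('w',f),('s',a)):
    W=world(F); m=(np.linalg.norm(W[...,:2]-p[:2],axis=-1)<.03)&(W[...,2]>.122)&(W[...,2]<.3); q=W[m]
    print(n,len(q),np.percentile(q[:,2],[0,.5,2,5]).round(4)); t=q[q[:,2]<np.percentile(q[:,2],2)+.01]; print(t.min(0).round(4),t.max(0).round(4),t.mean(0).round(4))
    P=W[(np.abs(W[...,0]-.495)<.03)&(np.abs(W[...,1]-.158)<.045)&(W[...,2]>.1)&(W[...,2]<.12)]; print('plate',len(P),P.mean(0).round(4),cv2.minAreaRect((P[:,:2]*1000).astype(np.float32)))
a1=cv2.resize(a['color'][65:165,220:320,::-1],(400,400),interpolation=cv2.INTER_CUBIC);b=cv2.resize(f['color'][120:320,155:355,::-1],(400,400),interpolation=cv2.INTER_CUBIC)
cv2.imwrite('pics/s3.png',np.hstack([a1,b]))
E
```

```text
[0.49452791 0.15709906 0.150883  ] -0.002394506732179249 [ 0.59317684 -0.19024048  0.73245166]
w 19180 [0.1846 0.1894 0.1956 0.2059]
[0.4826 0.1613 0.1846] [0.5096 0.1692 0.2056] [0.4965 0.1659 0.197 ]
plate 960 [0.4882 0.1626 0.1111] ((487.5823669433594, 159.8013153076172), (59.7275276184082, 10.343018531799316), 81.878173828125)
s 465 [0.1808 0.1835 0.1869 0.1926]
[0.4888 0.1454 0.1808] [0.5106 0.1639 0.1969] [0.5016 0.1515 0.1905]
plate 130 [0.4917 0.1577 0.1082] ((489.6783142089844, 159.27120971679688), (60.18328857421875, 17.274282455444336), 78.44125366210938)
```

View pics/s3.png

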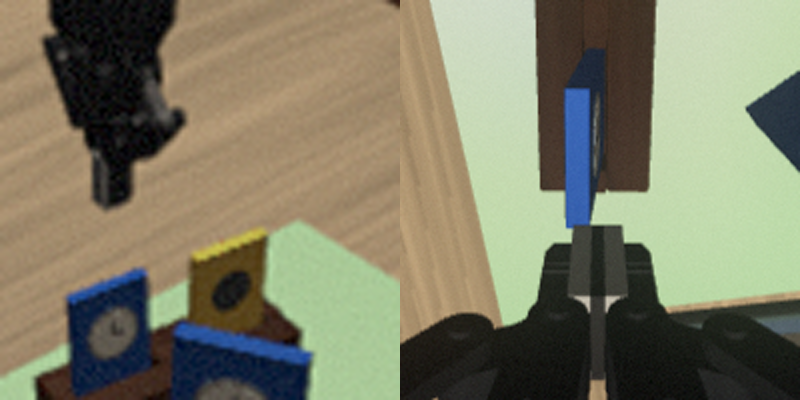

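In the air the fingertips are at about z = 0.182 while the TCP reads 0.151. The real tips are therefore about 32 mm higher than reported. The carrier, (580,150) in the right half, was only nudged to lean about 4° towards -x. I'll correct the height by this offset and grip again, with the opening at 44 mm.

Emit:
arm_command(
  rows=[
    [44,[0,0,0],[0,0,0]],
    [44,[0,0,0],[0,0,0]],
    [44,[0,0,0],[0,0,0]],
    [44,[0,0,0],[0,0,0]],
    [44,[0,0,-0.1],[0,0,0]],
    [44,[0,0,-0.2],[0,0,0]],
    [44,[0,0,-0.3],[0,0,0]],
    [44,[0,0,-0.355],[0,0,0]],
    [44,[0,0,-0.355],[0,0,0]],
  ],
)

```text
time: 3.73
tool_pos: [0.4908, 0.1565, 0.0398]
tool_rot: [-0.002, 0.754, 0.657, -0.004]
contact_force: [-0.1, 0.2, -0.2]
gripper_width: 0.515
grasp_force: 0.0
```

Emit:
arm_command(
  rows=[
    [0,[0,0,0],[0,0,0]],
    [0,[0,0,0],[0,0,0]],
    [0,[0,0,0],[0,0,0]],
    [0,[0,0,0],[0,0,0]],
    [0,[0,0,0],[0,0,0]],
    [0,[0,0,0],[0,0,0]],
    [0,[0,0,0],[0,0,0]],
  ],
)

```text
time: 4.32
tool_pos: [0.4952, 0.1577, 0.047]
tool_rot: [-0.0, 0.754, 0.657, 0.0]
contact_force: [-4.4, 0.7, 6.2]
gripper_width: 0.11
grasp_force: 58.7
```

Gripped: 9.4 mm opening, 59 N. Lifting.

Emit:
arm_command(
  rows=[
    [0,[0,0,0.05],[0,0,0]],
    [0,[0,0,0.1],[0,0,0]],
    [0,[0,0,0.2],[0,0,0]],
    [0,[0,0,0.3],[0,0,0]],
    [0,[0,0,0.42],[0,0,0]],
    [0,[0,0,0.42],[0,0,0]],
    [0,[0,0,0.42],[0,0,0]],
  ],
)

```text
time: 4.9
tool_pos: [0.4974, 0.1576, 0.1751]
tool_rot: [0.002, 0.754, 0.657, 0.004]
contact_force: [-0.8, 0.1, -1.8]
gripper_width: 0.108
grasp_force: 58.8
```

```bash
python3 - <<'E'
from h import *
s,p,R=cur(); print(s['time'],p,s['gripper_width'],s['grasp_force'],s['contact_force'],R.as_matrix()[:,1])
# travel pose: tilted above the slot, grasp near mouth axis +~140mm
th=-.015; nest=np.array([.5835,-.0650,.035]); nz=np.array([-np.sin(np.radians(25))*np.cos(th),-np.sin(np.radians(25))*np.sin(th),np.cos(np.radians(25))])
Rt=tool(np.degrees(th),25); print(Rt[:,2],nz)
delta(nest+nz*(.067+.075-.032+.04),Rt)
for n in('scene','top'):
    f=grab(n); W=world(f);C=f['color'].astype(int);m=(np.linalg.norm(W[...,:2]-p[:2],axis=-1)<.06)&(C[...,2]>C[...,0]+35)&(W[...,2]>.08)&(W[...,2]<.26)
    q=W[m];print(n,len(q)); 
    if len(q): print(q.min(0).round(3),q.max(0).round(3),q.mean(0).round(4))
E
```

```text
4.9 [0.49739521 0.15759409 0.17512433] 0.10835904430211617 58.80313217639923 [-0.84424148  0.14186578 -1.76773787] [ 0.99046407 -0.13752518  0.00823163]
[ 0.42257072 -0.00633904 -0.90630779] [-0.42257072  0.00633904  0.90630779]
shift [ 0.0757 -0.7388 -0.0139] turn [-0.0223 -0.2718  0.0767] rows>= 5.3
scene 373
[0.487 0.127 0.147] [0.519 0.185 0.243] [0.5021 0.1505 0.1879]
top 0
```

Emit:
arm_command(
  rows=[
    [0,[0.01,-0.1,0],[0,0,0]],
    [0,[0.02,-0.22,0],[-0.005,-0.06,0.02]],
    [0,[0.04,-0.34,0],[-0.01,-0.12,0.04]],
    [0,[0.05,-0.46,0],[-0.015,-0.18,0.055]],
    [0,[0.06,-0.58,0],[-0.02,-0.24,0.07]],
    [0,[0.07,-0.68,-0.01],[-0.022,-0.272,0.077]],
    [0,[0.0757,-0.7388,-0.0139],[-0.0223,-0.2718,0.0767]],
    [0,[0.0757,-0.7388,-0.0139],[-0.0223,-0.2718,0.0767]],
    [0,[0.0757,-0.7388,-0.0139],[-0.0223,-0.2718,0.0767]],
    [0,[0.0757,-0.7388,-0.0139],[-0.0223,-0.2718,0.0767]],
    [0,[0.0757,-0.7388,-0.0139],[-0.0223,-0.2718,0.0767]],
  ],
)

```text
time: 5.92
tool_pos: [0.5174, -0.0633, 0.1659]
tool_rot: [0.151, 0.696, 0.686, 0.148]
contact_force: [0.2, -0.1, -1.0]
gripper_width: 0.107
grasp_force: 58.9
```

```bash
python3 - <<'E'
from h import *
s,p,R=cur(); print(s['time'],p,s['gripper_width'],s['contact_force']);Rm=R.as_matrix();print(Rm.round(4))
a=grab('scene');f=grab('top');w=grab('wrist')
for n,F in(('s',a),('t',f),('w',w)):
    W=world(F);C=F['color'].astype(int)
    L=(W-p)@Rm   # tool frame
    m=(np.abs(L).max(-1)<.16)&(C[...,2]>C[...,0]+35)&(W[...,2]>.1)&(np.abs(L[...,1])<.05)
    q=L[m]; print(n,len(q)); 
    if len(q)<20: continue
    print('blue in tool frame',np.percentile(q,[1,50,99],axis=0).round(4).tolist())
    c=q.mean(0);_,_,vt=np.linalg.svd(q-c); print(' normal',vt[2].round(3),'c',c.round(4))
a1=cv2.resize(a['color'][110:260,110:260,::-1],(400,400),interpolation=cv2.INTER_CUBIC);b=cv2.resize(w['color'][:,:,::-1],(400,300))
cv2.imwrite('pics/s4.png',np.hstack([a1,cv2.copyMakeBorder(b,0,100,0,0,0)]))
E
```

```text
5.9167 [ 0.51743131 -0.06331192  0.16591879] 0.10673941135782923 [ 0.21283409 -0.09525415 -1.028561  ]
[[ 0.0145  0.9102  0.4138]
 [ 0.9999 -0.0126 -0.0073]
 [-0.0015  0.4139 -0.9103]]
s 666
blue in tool frame [[-0.0291, -0.0006, -0.0645], [-0.0063, 0.0058, -0.0031], [0.0284, 0.0113, 0.0309]]
 normal [-0.015  1.     0.013] c [-0.0026  0.0059 -0.0106]
t 186
blue in tool frame [[-0.0048, -0.0042, -0.0682], [0.0205, 0.0052, -0.0333], [0.03, 0.0064, 0.024]]
 normal [ 0.077  0.997 -0.011] c [ 0.0188  0.0043 -0.0294]
w 3021
blue in tool frame [[-0.0284, -0.004, -0.0665], [0.0114, 0.0007, -0.0648], [0.0309, 0.0057, 0.009]]
 normal [ 0.005 -1.    -0.021] c [ 0.0085  0.0009 -0.0599]
```

View pics/s4.png

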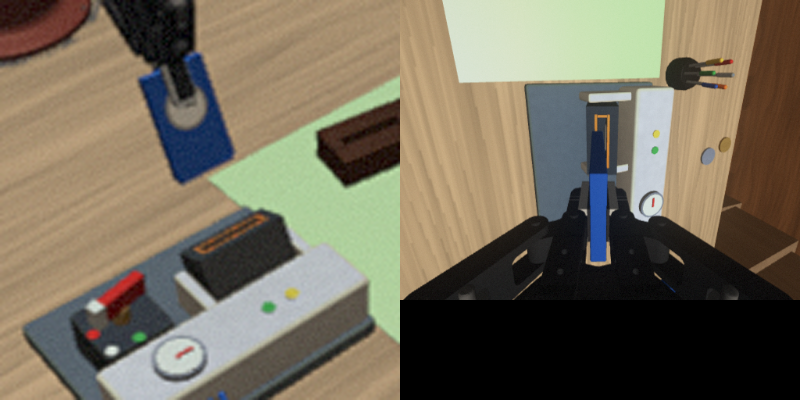

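The carrier hangs true in the grip (lower edge at tool z ≈ +33 mm, so the shorter reach is along the tool axis), and the slot rim is visible at (600,150) on the right and (230,232) on the left. Next I'll measure the rim and plate in the same cameras.

```bash
cat > m.py <<'E'
from h import *
th=-.015
def measure(fresh=True):
    s,p,R=cur();Rm=R.as_matrix()
    for n in('scene','wrist'):
        F=grab(n) if fresh else load(n)
        W=world(F);C=F['color'].astype(int);r,g,b=C[...,0],C[...,1],C[...,2]
        hsv=cv2.cvtColor(F['color'],cv2.COLOR_RGB2HSV)
        m=(abs(W[...,0]-.5624)<.03)&(abs(W[...,1]+.065)<.05)&(abs(W[...,2]-.08)<.02)&(hsv[...,0]<22)&(hsv[...,0]>5)&(hsv[...,1]>130)&(r>80)
        q=W[m]; 
        if len(q)>10:
            ex=np.array([np.cos(np.radians(25)),0,np.sin(np.radians(25))]); ex=Ro.from_euler('z',th).apply(ex); ey=np.array([-np.sin(th),np.cos(th),0])
            c=np.array([.5835,-.065,.035]); l=np.stack([(q-c)@ex,(q-c)@ey,(q-c)@np.cross(ex,ey)],-1)
            print(n,'rim',len(q),'nest-frame 2..98%',np.percentile(l,[2,50,98],axis=0).round(4).tolist())
            rc=cv2.minAreaRect((l[:,:2]*1000).astype(np.float32)); print('  rect',np.round(rc[0],2),np.round(rc[1],1),round(rc[2],2))
        L=(W-p)@Rm
        m=(b>r+35)&(W[...,2]>.09)&(np.abs(L[...,0])<.04)&(np.abs(L[...,1])<.012)&(L[...,2]>-.08)&(L[...,2]<.04)
        if n=='wrist':
            t=L[m&(L[...,2]<-.058)]; print('  plate top xy',np.percentile(t,[2,50,98],axis=0).round(4).tolist())
        q=L[m&(L[...,2]>-.055)]; q=q[abs(q[:,1]-np.median(q[:,1]))<.003]; A=np.c_[np.ones(len(q)),q[:,0],q[:,2]]; k=np.linalg.lstsq(A,q[:,1],rcond=None)[0]
        print('  face y = %.4f %+.3f x %+.3f z'%tuple(k),len(q),'x range',np.percentile(q[:,0],[1,99]).round(4),'zmax',np.percentile(q[:,2],99.5).round(4))
E
python3 -c "
from m import *
measure(False)"
```

```text
scene rim 65 nest-frame 2..98% [[-0.0123, -0.0315, 0.044], [-0.0043, 0.004, 0.0496], [0.0123, 0.0368, 0.0517]]
  rect [-0.92  2.55] [70.6 26.5] 88.43
  face y = 0.0053 +0.006 x -0.008 z 534 x range [-0.0291  0.0281] zmax 0.0314
wrist rim 318 nest-frame 2..98% [[-0.0087, -0.0326, 0.0487], [0.0074, 0.0175, 0.0501], [0.0096, 0.0346, 0.0515]]
  rect [0.45 0.23] [18.3 70.5] 0.15
  plate top xy [[-0.0277, -0.0041, -0.0656], [0.0062, 0.0002, -0.0645], [0.0307, 0.005, -0.0609]]
  face y = 0.0060 -0.187 x +0.004 z 294 x range [0.0302 0.0311] zmax 0.0233
```

```bash
cat >> m.py <<'E'
nest=np.array([.5838,-.0647,.035]); s25=np.radians(25)
nz=Ro.from_euler('z',th).apply([-np.sin(s25),0,np.cos(s25)])
ny=np.array([-np.sin(th),np.cos(th),0]); nx=np.cross(ny,nz)
C0=np.array([.0012,.0003,.033]); tl=.008   # plate's lower edge in the tool frame, its tilt
def target(d,dx=0,dy=0):
    R=tool(np.degrees(th),25)@Ro.from_euler('x',-tl).as_matrix()
    return nest+nz*d+nx*dx+ny*dy-R@C0, R
def where():
    s,p,R=cur(); b=p+R.apply(C0)-nest; pz=-R.apply([0,-tl,1]); 
    print('t %.2f edge in nest mm'%s['time'],(np.array([b@nx,b@ny,b@nz])*1000).round(2),'tilt err x,y mrad',(np.array([pz@nx,pz@ny])*1000).round(1),'F nest',(np.array([nx,ny,nz])@s['contact_force']).round(1),'w',round(float(s['gripper_width']),3),'M',np.round(s['ft_torque'],2))
E
python3 -c "
from m import *
where(); delta(*target(.058))"
```

```text
t 6.07 edge in nest mm [ -4.28   1.48 114.15] tilt err x,y mrad [16.5  1.4] F nest [-0.1 -0.1 -0.9] w 0.11 M [0.06 0.31 0.03]
shift [ 0.0903 -0.0065 -0.1644] turn [ 0.0011 -0.0105 -0.0005] rows>= 1.4
```

Emit:
arm_command(
  rows=[
    [0,[0.045,-0.0065,-0.08],[0.001,-0.0105,0]],
    [0,[0.09,-0.0065,-0.16],[0.001,-0.0105,0]],
    [0,[0.0903,-0.0065,-0.1644],[0.001,-0.0105,0]],
    [0,[0.0903,-0.0065,-0.1644],[0.001,-0.0105,0]],
    [0,[0.0903,-0.0065,-0.1644],[0.001,-0.0105,0]],
    [0,[0.0903,-0.0065,-0.1644],[0.001,-0.0105,0]],
  ],
)

```text
time: 6.57
tool_pos: [0.5455, -0.0664, 0.1195]
tool_rot: [0.159, 0.695, 0.684, 0.155]
contact_force: [-0.3, 0.2, -1.3]
gripper_width: 0.106
grasp_force: 58.9
```

```bash
python3 -c "
from m import *
where(); delta(*target(.056)); measure()
f=load('wrist'); g=load('scene')
b=cv2.resize(f['color'][60:260,150:350,::-1],(400,400),interpolation=cv2.INTER_CUBIC);a=cv2.resize(g['color'][140:240,140:240,::-1],(400,400),interpolation=cv2.INTER_CUBIC)
cv2.imwrite('pics/s5.png',np.hstack([a,b]))"
```

```text
t 6.57 edge in nest mm [ 1.69 -1.17 59.71] tilt err x,y mrad [-3.1  1.3] F nest [-0.8  0.1 -1.1] w 0.106 M [ 0.02  0.33 -0.  ]
shift [ 0.0005  0.0037 -0.0134] turn [0.0008 0.002  0.0004] rows>= 0.1
scene rim 70 nest-frame 2..98% [[-0.0115, -0.0323, 0.0447], [-0.0043, 0.0012, 0.0496], [0.0116, 0.0362, 0.0514]]
  rect [0.6  2.43] [71.9 25.1] 89.57
  face y = 0.0059 +0.002 x -0.009 z 530 x range [-0.029   0.0282] zmax 0.0327
wrist rim 447 nest-frame 2..98% [[-0.0089, -0.0254, 0.0489], [-0.0065, 0.0199, 0.0501], [0.0093, 0.035, 0.0514]]
  rect [0.21 2.65] [18.3 65. ] 0.29
  plate top xy [[-0.0279, -0.004, -0.0659], [0.0054, 0.0004, -0.0647], [0.0303, 0.0052, -0.0626]]
  face y = 0.0218 -0.695 x +0.002 z 55 x range [0.0299 0.0308] zmax 0.0092
```

Rim and plate agree within about 1 mm. I'll ease the plate in and watch the force.

Emit:
arm_command(
  rows=[
    [0,[0.0005,0.0037,-0.0134],[0.0008,0.002,0.0004]],
    [0,[0.005,0.0037,-0.024],[0.0008,0.002,0.0004]],
    [0,[0.0095,0.0037,-0.034],[0.0008,0.002,0.0004]],
    [0,[0.0145,0.0037,-0.044],[0.0008,0.002,0.0004]],
    [0,[0.0145,0.0037,-0.044],[0.0008,0.002,0.0004]],
    [0,[0.0145,0.0037,-0.044],[0.0008,0.002,0.0004]],
  ],
)

```text
time: 7.17
tool_pos: [0.5484, -0.0655, 0.1076]
tool_rot: [0.154, 0.695, 0.686, 0.153]
contact_force: [-27.7, 1.6, 27.4]
gripper_width: 0.108
grasp_force: 65.3
```

```bash
python3 -c "
from m import *
where(); delta(*target(.040))"
```

```text
t 7.17 edge in nest mm [-1.01 -0.06 47.78] tilt err x,y mrad [ 6.7 -0.9] F nest [-13.5   1.2  36.5] w 0.108 M [0.41 3.53 0.08]
shift [ 0.0133  0.0001 -0.0224] turn [-0.0002 -0.0043 -0.001 ] rows>= 0.2
```

Emit:
arm_command(
  rows=[
    [0,[-0.006,0,0.008],[0,0,0]],
    [0,[-0.009,0,0.007],[0,0,0]],
    [0,[-0.0045,0,-0.002],[0,0,0]],
    [0,[-0.0025,0,-0.006],[0,0,0]],
    [0,[-0.0005,0,-0.01],[0,0,0]],
    [0,[-0.0005,0,-0.01],[0,0,0]],
  ],
)

```text
time: 7.67
tool_pos: [0.5491, -0.0658, 0.1077]
tool_rot: [0.155, 0.694, 0.686, 0.153]
contact_force: [-42.3, 3.0, 46.5]
gripper_width: 0.107
grasp_force: 72.1
```

```bash
python3 -c "
from m import *
where(); delta(*target(.040))"
```

```text
t 7.67 edge in nest mm [-0.28 -0.45 47.57] tilt err x,y mrad [ 5.4 -0.4] F nest [-18.7   2.3  60.1] w 0.107 M [0.64 4.86 0.22]
shift [ 0.011   0.0014 -0.0227] turn [ 0.0004 -0.0035 -0.0016] rows>= 0.2
```

Emit:
arm_command(
  rows=[
    [0,[-0.008,0,0.018],[0,0,0]],
    [0,[-0.0155,0,0.033],[0,0,0]],
    [0,[-0.0155,0,0.033],[0,0,0]],
    [0,[-0.0155,0,0.033],[0,0,0]],
    [0,[-0.0155,0,0.033],[0,0,0]],
    [0,[-0.0155,0,0.033],[0,0,0]],
  ],
)

```text
time: 8.17
tool_pos: [0.544, -0.0652, 0.1104]
tool_rot: [0.155, 0.695, 0.685, 0.154]
contact_force: [-1.5, 0.2, 0.0]
gripper_width: 0.106
grasp_force: 60.0
```

```bash
python3 -c "
from m import *
where(); delta(*target(.050)); measure()
import numpy as np
# rim detail from wrist: sides in nest x for y bins
F=load('wrist');W=world(F);hsv=cv2.cvtColor(F['color'],cv2.COLOR_RGB2HSV)
q=W-nest;l=np.stack([q@nx,q@ny,q@nz],-1)*1000
m=(abs(l[...,0])<14)&(abs(l[...,1])<40)&(abs(l[...,2]-50)<3)&(hsv[...,0]<22)&(hsv[...,0]>5)&(hsv[...,1]>130)
for y in range(-35,36,7):
    k=l[m&(abs(l[...,1]-y)<3.5)]
    a=k[k[:,0]<0,0];b=k[k[:,0]>0,0]; print(y,[ (round(v.min(),1),round(v.max(),1),len(v)) for v in (a,b) if len(v)])
"
```

```text
t 8.17 edge in nest mm [-3.76  0.11 52.13] tilt err x,y mrad [ 3.8 -0.9] F nest [-1.4  0.2  0.7] w 0.106 M [ 0.02  0.33 -0.02]
shift [ 0.014  -0.0005 -0.0013] turn [-0.0008 -0.0024  0.0003] rows>= 0.1
scene rim 40 nest-frame 2..98% [[-0.0078, -0.0328, 0.0444], [-0.0024, 0.0017, 0.0492], [0.0105, 0.0353, 0.0508]]
  rect [1.93 2.15] [21.6 71.5] 3.3
  face y = 0.0061 -0.004 x -0.002 z 459 x range [-0.0292  0.0289] zmax 0.0253
wrist rim 404 nest-frame 2..98% [[-0.0087, -0.023, 0.0487], [0.0075, 0.0179, 0.0501], [0.0095, 0.0349, 0.0513]]
  rect [0.71 4.95] [18.1 60.4] 1.09
  plate top xy [[-0.0275, -0.0041, -0.066], [0.0061, 0.0003, -0.0647], [0.0306, 0.0051, -0.0609]]
  face y = -0.0062 +0.222 x -0.004 z 297 x range [0.03  0.031] zmax 0.0179
-35 []
-28 [(np.float64(7.5), np.float64(9.2), 3)]
-21 [(np.float64(6.6), np.float64(9.1), 32)]
-14 [(np.float64(6.5), np.float64(9.0), 30)]
-7 [(np.float64(6.4), np.float64(8.9), 34)]
0 [(np.float64(6.3), np.float64(9.5), 34)]
7 [(np.float64(6.3), np.float64(9.4), 35)]
14 [(np.float64(6.9), np.float64(9.3), 33)]
21 [(np.float64(6.1), np.float64(9.2), 37)]
28 [(np.float64(-9.1), np.float64(-0.8), 21), (np.float64(0.7), np.float64(9.0), 39)]
35 [(np.float64(-9.0), np.float64(-0.0), 55), (np.float64(0.7), np.float64(8.9), 51)]
```

The tool was not settled when I corrected before, so the commanded x was about 3 mm short of the slot centre. I'll re-centre in free air and let it settle.

Emit:
arm_command(
  rows=[
    [0,[0.006,0,0.012],[-0.0008,-0.0024,0]],
    [0,[0.0085,0,0.011],[-0.0008,-0.0024,0]],
    [0,[0.0085,0,0.011],[-0.0008,-0.0024,0]],
    [0,[0.0085,0,0.011],[-0.0008,-0.0024,0]],
    [0,[0.0085,0,0.011],[-0.0008,-0.0024,0]],
    [0,[0.0085,0,0.011],[-0.0008,-0.0024,0]],
    [0,[0.0085,0,0.011],[-0.0008,-0.0024,0]],
  ],
)

```text
time: 8.85
tool_pos: [0.5467, -0.0652, 0.1142]
tool_rot: [0.157, 0.695, 0.684, 0.155]
contact_force: [-1.0, -0.9, -1.9]
gripper_width: 0.107
grasp_force: 59.7
```

```bash
python3 -c "
from m import *
where(); delta(*target(.050)); delta(*target(.045))"
```

```text
t 8.85 edge in nest mm [ 0.41  0.09 54.45] tilt err x,y mrad [-0.7  0.4] F nest [-1.7 -0.9 -1.4] w 0.107 M [ 0.02  0.34 -0.01]
shift [ 0.0051 -0.0004 -0.014 ] turn [0.0001 0.0004 0.0003] rows>= 0.1
shift [ 0.0122 -0.0005 -0.0291] turn [0.0001 0.0004 0.0003] rows>= 0.2
```

Emit:
arm_command(
  rows=[
    [0,[0.0025,0,-0.007],[0,0,0]],
    [0,[0.005,0,-0.014],[0,0,0]],
    [0,[0.0087,0,-0.0215],[0,0,0]],
    [0,[0.0122,0,-0.029],[0,0,0]],
    [0,[0.0122,0,-0.029],[0,0,0]],
    [0,[0.0122,0,-0.029],[0,0,0]],
    [0,[0.0122,0,-0.029],[0,0,0]],
  ],
)

```text
time: 9.43
tool_pos: [0.5504, -0.0653, 0.1055]
tool_rot: [0.157, 0.695, 0.684, 0.155]
contact_force: [-0.3, -0.5, -1.8]
gripper_width: 0.104
grasp_force: 59.5
```

```bash
python3 -c "
from m import *
where(); delta(*target(.040)); delta(*target(.035))"
```

```text
t 9.43 edge in nest mm [ 0.13  0.13 45.05] tilt err x,y mrad [-0.7  0.4] F nest [-1.1 -0.5 -1.5] w 0.104 M [-0.02  0.3  -0.07]
shift [ 0.0068 -0.0006 -0.0154] turn [0.0001 0.0004 0.0003] rows>= 0.1
shift [ 0.0138 -0.0007 -0.0305] turn [0.0001 0.0004 0.0003] rows>= 0.2
```

It's in, with no force. Going deeper, to the brake.

Emit:
arm_command(
  rows=[
    [0,[0.0035,0,-0.0076],[0,0,0]],
    [0,[0.007,0,-0.0152],[0,0,0]],
    [0,[0.0105,0,-0.023],[0,0,0]],
    [0,[0.014,0,-0.0305],[0,0,0]],
    [0,[0.0175,0,-0.038],[0,0,0]],
    [0,[0.021,0,-0.0456],[0,0,0]],
    [0,[0.021,0,-0.0456],[0,0,0]],
    [0,[0.021,0,-0.0456],[0,0,0]],
  ],
)

```text
time: 10.1
tool_pos: [0.5566, -0.0652, 0.0917]
tool_rot: [0.157, 0.695, 0.684, 0.155]
contact_force: [0.1, -0.9, -1.2]
gripper_width: 0.107
grasp_force: 59.5
```

```bash
python3 -c "
from m import *
where(); delta(*target(.020)); delta(*target(.01));delta(*target(0))"
```

```text
t 10.10 edge in nest mm [-0.07  0.27 29.84] tilt err x,y mrad [-0.4  0.3] F nest [-0.4 -0.9 -1.1] w 0.107 M [0.01 0.32 0.03]
shift [ 0.0141 -0.0011 -0.0296] turn [0.0001 0.0003 0.0003] rows>= 0.2
shift [ 0.0282 -0.0013 -0.0598] turn [0.0001 0.0003 0.0003] rows>= 0.5
shift [ 0.0423 -0.0016 -0.09  ] turn [0.0001 0.0003 0.0003] rows>= 0.7
```

Emit:
arm_command(
  rows=[
    [0,[0.0035,-0.0005,-0.0075],[0,0,0]],
    [0,[0.007,-0.0005,-0.015],[0,0,0]],
    [0,[0.0105,-0.0005,-0.0225],[0,0,0]],
    [0,[0.0141,-0.0005,-0.03],[0,0,0]],
    [0,[0.021,-0.0005,-0.045],[0,0,0]],
    [0,[0.028,-0.0005,-0.06],[0,0,0]],
    [0,[0.028,-0.0005,-0.06],[0,0,0]],
    [0,[0.028,-0.0005,-0.06],[0,0,0]],
  ],
)

```text
time: 10.77
tool_pos: [0.5651, -0.0654, 0.073]
tool_rot: [0.157, 0.695, 0.684, 0.155]
contact_force: [2.3, -0.8, -6.1]
gripper_width: 0.109
grasp_force: 58.8
```

```bash
python3 -c "
from m import *
where(); delta(*target(.0));delta(*target(-.003))"
```

```text
t 10.77 edge in nest mm [-0.24  0.24  9.34] tilt err x,y mrad [-0.7  0.4] F nest [-0.5 -0.7 -6.5] w 0.109 M [-0.11  0.18  0.11]
shift [ 0.0139 -0.001  -0.0278] turn [0.0001 0.0005 0.0004] rows>= 0.2
shift [ 0.0182 -0.0011 -0.0369] turn [0.0001 0.0005 0.0004] rows>= 0.3
```

Emit:
arm_command(
  rows=[
    [0,[0.0035,0,-0.007],[0,0,0]],
    [0,[0.007,0,-0.014],[0,0,0]],
    [0,[0.0105,0,-0.021],[0,0,0]],
    [0,[0.014,0,-0.028],[0,0,0]],
    [0,[0.016,0,-0.033],[0,0,0]],
    [0,[0.018,0,-0.037],[0,0,0]],
    [0,[0.018,0,-0.037],[0,0,0]],
    [0,[0.018,0,-0.037],[0,0,0]],
  ],
)

```text
time: 11.43
tool_pos: [0.5697, -0.0655, 0.0671]
tool_rot: [0.156, 0.694, 0.686, 0.153]
contact_force: [-39.7, 2.4, 39.9]
gripper_width: 0.11
grasp_force: 68.9
```

```bash
cat >> m.py <<'E'
def seat():
    F=grab('scene');W=world(F);C=F['color'].astype(int);q=W-nest;l=np.stack([q@nx,q@ny,q@nz],-1)*1000
    k=l[(C[...,2]>C[...,0]+35)&(abs(l[...,0])<15)&(abs(l[...,1])<40)&(l[...,2]>40)&(l[...,2]<170)]
    print('blue in nest: z pct',np.percentile(k[:,2],[2,50,95,98]).round(1),'y',np.percentile(k[:,1],[2,98]).round(1),'x med',np.median(k[:,0]).round(1))
E
python3 -c "
from m import *
where(); seat(); delta(*target(-.005))"
```

```text
t 11.43 edge in nest mm [1.23 0.24 2.  ] tilt err x,y mrad [ 4.  -0.5] F nest [-19.1   1.8  52.9] w 0.11 M [0.43 4.85 0.11]
blue in nest: z pct [ 54.5  83.1  99.6 100.1] y [-29.7  27.7] x med 6.3
shift [ 0.0058 -0.0008 -0.023 ] turn [ 0.0003 -0.0025 -0.0015] rows>= 0.2
```

Floor felt: 53 N at z ≈ 2 mm by my frame, and the plate's top edge is seen at 100 mm. I'll ease the push, release and retract.

Emit:
arm_command(
  rows=[
    [0,[-0.003,0,0.008],[0,0,0]],
    [0,[-0.003,0,0.008],[0,0,0]],
    [30,[-0.003,0,0.008],[0,0,0]],
    [30,[-0.003,0,0.008],[0,0,0]],
    [30,[-0.003,0,0.008],[0,0,0]],
    [30,[-0.003,0,0.008],[0,0,0]],
    [30,[-0.06,0,0.13],[0,0,0]],
    [30,[-0.11,0,0.24],[0,0,0]],
    [30,[-0.17,0,0.36],[0,0,0]],
    [30,[-0.17,0,0.36],[0,0,0]],
    [30,[-0.17,0,0.36],[0,0,0]],
  ],
)

```text
time: 12.4
tool_pos: [0.5213, -0.0662, 0.1755]
tool_rot: [0.161, 0.694, 0.684, 0.157]
contact_force: [-1.1, 0.9, -0.6]
gripper_width: 0.347
grasp_force: 0.0
```

```bash
python3 -c "
from m import *
s,p,R=cur();print(s['time'],p,s['contact_force'],s['gripper_width'])
seat()
for n in('wrist','top'):
    F=grab(n);W=world(F);C=F['color'].astype(int);q=W-nest;l=np.stack([q@nx,q@ny,q@nz],-1)*1000
    k=l[(C[...,2]>C[...,0]+35)&(abs(l[...,0])<15)&(abs(l[...,1])<40)&(l[...,2]>90)&(l[...,2]<130)]
    if len(k): print(n,len(k),np.percentile(k,[2,50,98],axis=0).round(1).tolist(),cv2.minAreaRect(k[:,:2].astype(np.float32)))
    r,g=C[...,0],C[...,1]
    m=(r>g+50)&(abs(W[...,0]-.572)<.045)&(abs(W[...,1]+.188)<.045)&(W[...,2]>.085)&(W[...,2]<.115); k=W[m]
    if len(k)>5: print(' bar',len(k),k.mean(0).round(4),k[:,2].max().round(4),cv2.minAreaRect((k[:,:2]*1000).astype(np.float32)))
"
```

```text
12.4 [ 0.52127095 -0.06618692  0.17551672] [-1.11984957  0.87972639 -0.5666766 ] 0.34740376668823686
blue in nest: z pct [ 54.6  87.4 100.1 100.7] y [-29.5  27.6] x med 4.9
wrist 792 [[-5.3, -28.4, 97.4], [-0.4, 2.7, 99.8], [3.9, 29.4, 101.2]] ((-0.8467254638671875, 0.21087265014648438), (9.450191497802734, 59.410377502441406), 0.06654293090105057)
 bar 516 [ 0.5688 -0.1796  0.0977] 0.1023 ((570.9727172851562, -182.48133850097656), (11.602758407592773, 47.30086898803711), 11.563643455505371)
top 105 [[-4.8, -11.2, 92.1], [1.3, 8.8, 99.6], [5.0, 28.5, 103.2]] ((-0.13347530364990234, 7.223305702209473), (10.685409545898438, 43.2824821472168), 1.0614781379699707)
 bar 111 [ 0.57   -0.1824  0.1005] 0.1067 ((570.6803588867188, -182.97360229492188), (11.707975387573242, 46.6046257019043), 11.554119110107422)
```

The carrier is home: top at 99.8 mm, centred within 1 mm, in line. The valve bar's yaw is 11.55°, so the valve stands at about 0.217 rad, with its centre at (0.5718, -0.187). Working out the hover above it.

```bash
python3 -c "
from m import *
delta([.5718,-.1873,.13],tool(11.6))"
```

```text
shift [ 0.1761 -0.4072 -0.1307] turn [-0.0267  0.2813  0.1365] rows>= 3.9
```

Emit:
arm_command(
  rows=[
    [34,[0,-0.12,0.03],[0,0,0]],
    [34,[0,-0.24,0.03],[-0.006,0.07,0.03]],
    [34,[0.04,-0.36,0.03],[-0.013,0.14,0.07]],
    [34,[0.1,-0.407,0],[-0.02,0.21,0.1]],
    [34,[0.176,-0.407,-0.06],[-0.0267,0.2813,0.1365]],
    [34,[0.176,-0.407,-0.13],[-0.0267,0.2813,0.1365]],
    [34,[0.176,-0.407,-0.13],[-0.0267,0.2813,0.1365]],
    [34,[0.176,-0.407,-0.13],[-0.0267,0.2813,0.1365]],
    [34,[0.176,-0.407,-0.13],[-0.0267,0.2813,0.1365]],
    [34,[0.176,-0.407,-0.13],[-0.0267,0.2813,0.1365]],
    [34,[0.176,-0.407,-0.13],[-0.0267,0.2813,0.1365]],
  ],
)

```text
time: 13.47
tool_pos: [0.5725, -0.1878, 0.1348]
tool_rot: [0.003, 0.632, 0.775, 0.001]
contact_force: [-0.5, 0.1, 0.0]
gripper_width: 0.399
grasp_force: 0.0
```

```bash
python3 -c "
from m import *
s,p,R=cur();print(s['time'],p,s['contact_force'],s['gripper_width'])
delta([.5718,-.1873,.045],tool(11.6))
F=grab('wrist');W=world(F)
m=(np.linalg.norm(W[...,:2]-p[:2],axis=-1)<.035)&(W[...,2]>.12)&(W[...,2]<.3); q=W[m]; print(len(q),np.percentile(q[:,2],[0,.5,2]).round(4))"
```

```text
13.4667 [ 0.57251562 -0.1878368   0.13482063] [-0.45513387  0.10719447  0.00931562] 0.3988409363939669
shift [-0.0024  0.0018 -0.2994] turn [0.0015 0.0043 0.0001] rows>= 2.2
17241 [0.1661 0.1713 0.1767]
```

Emit:
arm_command(
  rows=[
    [34,[-0.002,0.002,-0.06],[0.0015,0.0043,0]],
    [34,[-0.002,0.002,-0.12],[0.0015,0.0043,0]],
    [34,[-0.002,0.002,-0.17],[0.0015,0.0043,0]],
    [34,[-0.002,0.002,-0.21],[0.0015,0.0043,0]],
    [34,[-0.002,0.002,-0.25],[0.0015,0.0043,0]],
    [34,[-0.002,0.002,-0.27],[0.0015,0.0043,0]],
    [34,[-0.002,0.002,-0.285],[0.0015,0.0043,0]],
    [34,[-0.002,0.002,-0.295],[0.0015,0.0043,0]],
    [34,[-0.002,0.002,-0.295],[0.0015,0.0043,0]],
    [34,[-0.002,0.002,-0.295],[0.0015,0.0043,0]],
    [34,[-0.002,0.002,-0.295],[0.0015,0.0043,0]],
  ],
)

```text
time: 14.43
tool_pos: [0.5723, -0.1872, 0.0442]
tool_rot: [-0.002, 0.632, 0.775, -0.0]
contact_force: [0.3, 0.3, 0.3]
gripper_width: 0.398
grasp_force: 0.0
```

Emit:
arm_command(
  rows=[
    [0,[0,0,0],[0,0,0]],
    [0,[0,0,0],[0,0,0]],
    [0,[0,0,0],[0,0,0]],
    [0,[0,0,0],[0,0,0]],
    [0,[0,0,0],[0,0,0]],
    [0,[0,0,0],[0,0,0]],
  ],
)

```text
time: 14.93
tool_pos: [0.5716, -0.1873, 0.0443]
tool_rot: [-0.002, 0.632, 0.775, -0.001]
contact_force: [-4.1, -0.3, 6.2]
gripper_width: 0.137
grasp_force: 58.6
```

```bash
python3 -c "
from m import *
s,p,R=cur();print(s['time'],p,s['contact_force'],s['ft_torque'],s['gripper_width'],s['grasp_force']);Y=R.as_matrix()[:,1];print(np.degrees(np.arctan2(Y[1],Y[0])))"
```

```text
14.9333 [ 0.57157586 -0.18727756  0.04429027] [-4.07694254 -0.34909247  6.18984779] [-0.04411213  0.74261071  0.07422757] 0.13713642042125476 58.60384404659271
11.621958707014246
```

Gripped the bar (11.7 mm). Turning +32.5° (0.361 units).

Emit:
arm_command(
  rows=[
    [0,[0,0,0],[0,0,0.05]],
    [0,[0,0,0],[0,0,0.1]],
    [0,[0,0,0],[0,0,0.15]],
    [0,[0,0,0],[0,0,0.2]],
    [0,[0,0,0],[0,0,0.25]],
    [0,[0,0,0],[0,0,0.3]],
    [0,[0,0,0],[0,0,0.34]],
    [0,[0,0,0],[0,0,0.361]],
    [0,[0,0,0],[0,0,0.361]],
    [0,[0,0,0],[0,0,0.361]],
    [0,[0,0,0],[0,0,0.361]],
  ],
)

```text
time: 15.85
tool_pos: [0.5715, -0.1874, 0.0443]
tool_rot: [-0.002, 0.39, 0.921, -0.002]
contact_force: [-3.6, -0.3, 5.4]
gripper_width: 0.133
grasp_force: 58.7
```

```bash
python3 -c "
from m import *
s,p,R=cur();print(s['time'],p,s['contact_force'],s['ft_torque'],s['gripper_width'],s['grasp_force']);Y=R.as_matrix()[:,1];print(np.degrees(np.arctan2(Y[1],Y[0])))"
```

```text
15.85 [ 0.57153032 -0.18736784  0.04429281] [-3.59626295 -0.26097493  5.38224015] [-0.00981871  0.75573648  0.06805199] 0.13309953395649848 58.744157552719116
44.114236134348495
```

Emit:
arm_command(
  rows=[
    [34,[0,0,0],[0,0,0]],
    [34,[0,0,0],[0,0,0]],
    [34,[0,0,0],[0,0,0]],
    [34,[0,0,0],[0,0,0]],
    [34,[0,0,0.05],[0,0,0]],
    [34,[0,0,0.15],[0,0,0]],
    [34,[0,0,0.28],[0,0,0]],
    [34,[-0.1,0,0.41],[0,0,0]],
    [34,[-0.2,0,0.5],[0,0,0]],
    [34,[-0.3,0,0.5],[0,0,0]],
    [34,[-0.4,0,0.5],[0,0,0]],
    [34,[-0.4,0,0.5],[0,0,0]],
  ],
)

```text
time: 16.85
tool_pos: [0.4485, -0.1866, 0.1936]
tool_rot: [-0.002, 0.391, 0.921, -0.002]
contact_force: [-0.5, 0.1, 0.7]
gripper_width: 0.399
grasp_force: 0.0
```

```bash
python3 -c "
from m import *
s,p,R=cur();print(s['time'],p,s['contact_force'])
seat(); F=grab('top');W=world(F);C=F['color'].astype(int);r,g=C[...,0],C[...,1]
for F in (F,load('scene')):
    W=world(F);C=F['color'].astype(int);r,g=C[...,0],C[...,1]
    m=(r>g+50)&(abs(W[...,0]-.572)<.045)&(abs(W[...,1]+.188)<.045)&(W[...,2]>.085)&(W[...,2]<.115); k=W[m]
    if len(k)>5: print(' bar',len(k),k.mean(0).round(4),cv2.minAreaRect((k[:,:2]*1000).astype(np.float32)))
a=cv2.resize(load('top')['color'][145:255,262:382,::-1],(436,400),interpolation=cv2.INTER_CUBIC);b=cv2.resize(load('scene')['color'][180:290,110:260,::-1],(364,267))
cv2.imwrite('pics/fin.png',np.hstack([a,cv2.copyMakeBorder(b,0,133,0,0,0)]))"
```

```text
16.85 [ 0.44846162 -0.18663499  0.19359377] [-0.4730776   0.11285306  0.70228626]
blue in nest: z pct [ 54.2  87.7  99.9 100.4] y [-29.7  27.6] x med 4.9
 bar 105 [ 0.5678 -0.1835  0.1011] ((568.3185424804688, -184.23045349121094), (11.460025787353516, 45.793731689453125), 42.85149383544922)
 bar 77 [ 0.5713 -0.1833  0.1007] ((570.5926513671875, -183.65139770507812), (12.773198127746582, 45.75627899169922), 44.466102600097656)
```

View pics/fin.png

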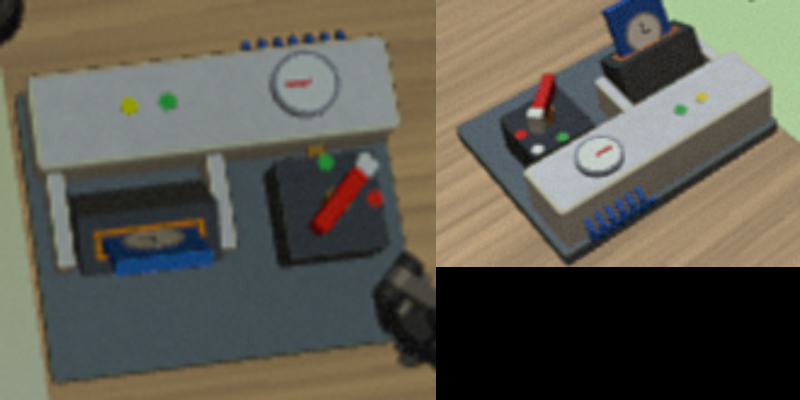

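The pointer (368,165) covers the white mark, with the bar at about 43–44.5° yaw (≈0.77 rad). The carrier sits in the slot with its top at 100 mm, and the arm is clear.

```bash
python3 -c "
from h import *
print(manip.job_done())"
```

```text
the job is handed in; nothing more can be done
None
```

The blue carrier is home on the slot floor, the valve is at about half open (≈0.77 rad measured) with the arm clear, and the job is handed in; no verdict was returned, and a first missed grasp only tipped the carrier slightly.

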